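# Index the bench magnifier over the circuit board

### The arm

A 6-joint arm with a two-finger parallel gripper is mounted at the origin on the work surface. World frame = base frame: x ahead of the robot, y to its left, z up, the work surface at z = 0. Lengths are in mm, angles in rad, forces in N, time in s.
With the tool pointing down it reaches from about 350 to 775 mm from the base axis. Payload 7.3 kg.
Tool frame: the origin (TCP) lies on the centre line of the jaws, within the pads' length; the fingertips stand 17 mm ahead of it and the grasp point (between the pads) lies 2 mm behind it; z points along the fingers, y is the line along which they close (so a half turn about z gives the same grasp; the last joint's range is limited). The gripper opens to 92 mm and grips with 3 to 60 N. Pads are 19 mm wide; open, the fingers measure 130 mm over their backs; the gripper's body (75 mm by 190 mm) begins 47 mm behind the grasp point.
Start: joints at [1.124, 0.342, 1.524, -0, 1.275, -0.146], TCP at [155.534, 501.45, 243.741] pointing down, gripper open.
Joint ranges: [-2.53, 2.53], [-0.77, 2.02], [0.04, 2.7], [-1, 4.14], [0.28, 2.66], [-3.11, 3.11]. Speed limits (rad/s): [2.57, 2.57, 3.14, 3.14, 3.14, 3.14].

### API

Orientations are given as [roll, pitch, yaw] about the fixed x, y, z axes, in that order (R = Rz(yaw) Ry(pitch) Rx(roll)).
In Python, from plant import bot gives the robot as it stands. The module is installed in compiled form; this text tells all that it offers.
- The arm moves only by the shell command python3 -m pendant 'ROWS'. ROWS is JSON, a list of rows, each a list of 3 entries, a list of its own where there are three numbers: the shift along the world's x, y, z as a fraction of full scale, then the turn, a rotation vector about the world's x, y, z as a fraction of full scale, then the opening, from -1 (shut) to 1 (fully open), so that 0 is half open. In form: [[[tx, ty, tz], [rx, ry, rz], claw], ...]. A call has exactly 10 rows; each row shifts and turns the commanded pose from where the row before left it; what a row does not reach is not made up. Full scale, the value 1, is 30 mm for a shift and 0.12 rad for a turn. A row lasts 1/12 s, in which the tool goes at most 41.7 mm and 7.16 degrees, less where a joint would pass 70% of its speed; a pose out of reach is approached as far as the arm can. A call with a number of a shift or a turn outside -1 to 1 is refused whole. A call with a gripper value outside its range is refused whole. The fingers move at their own pace and stop on an object; the grip force is fixed at half the most. Time passes only in rows, so rows that do not move let the fingers close, or fill a call up. It gives the time, the measured TCP pose, the force, the opening and the grip force at its end, in the units of the state.
- bot.get_obs(): the state, without advancing time (a new reading comes with each control period).
- bot.capture(name): name is "side" or "top" or "wrist"; returns the picture (420x560x3 uint8, blue, green, red); there is no depth.
- bot.camera_params(name): a dict with "fovy" (degrees; the focal length in pixels is half the picture's height over the tangent of half this angle, whatever the lens; pixels are square), "cx", "cy" (the principal point, pixels), "camera_from_world" (4x4, takes a point from world to camera coordinates). Camera axes: x right, y down, z forward; pixel columns grow to the right and rows downward; lengths in mm; the calibration is good to about 2 mm. A picture is of the moment at which its call begins: read the wrist's pose just before it. camera_params takes no time and is no camera call; for the wrist camera it gives the pose at the moment of the call.
- bot.close_job(): hands the job in; it is judged then, once.
The state is a dict: "time": time; "joint_positions": joint angles; "dq": joint speeds; "tau": joint torques, N m; "tool_pos": TCP position; "tcp_rot": TCP orientation; "contact_force": force on the tool from outside, world axes, zero at the start; "moment": the same for the moment, N m; "grip_width": finger opening in mm; "finger_force": force on a finger pad.
Only numpy, scipy, OpenCV 4.12 (cv2) and the standard library are available. Lean on these libraries where they do the work, as an engineer would, in place of code of your own. Each camera call takes 0.05 s, during which the arm holds its last target. There are 200 camera calls.

### The job

Set the sliding bench magnifier over the tray that holds the bare circuit board: pull the spring plunger back by its stirrup handle, slide the sleeve along the tube until the lens is over the board, and let the plunger go so that its pin drops fully home in the hole there. Leave the things in the trays and the clutter on the bench where they are, and let go of the handle.

Things in the scene. Friction and masses are not known exactly. Their poses are not given: they have to be found in the camera images.
- stand: Magnifier stand, bolted to the bench: aluminium base plate 215 x 400 x 8 mm, two dark end blocks (50 x 20 mm, 108 mm high, at y = -175 and +175 mm) carrying a square tube along y. Origin: on the bench under the tube's middle; x points from the tube to the trays, y along the tube, z up. The plate reaches from x = -45 to +170 mm. Its place and turn (up to 0.25 rad) vary.
- tube_mid (a point): Middle of the tube's axis, 85 mm above the bench over the stand's origin. The steel tube is 34 mm square; its front face (stand x = -17 mm, the handle's side) has four 12 mm round index holes, at stand y = -120, -40, +40 and +120 mm.
- trays (a point): Middle of the row of four equal grey trays behind the tube (floor height, 11 mm above the bench): each 112 mm along stand x, 66 mm along y, rim 22 mm above the bench, centres at stand x = 108 mm and at the same y as the holes (-120, -40, +40, +120 mm). The tray at +40 is empty, and the magnifier is parked there at the start; the others hold one thing each.
- sleeve (a joint): Position (m) of the black sleeve (58 x 50 x 54 mm) that slides on the tube and carries the magnifier, growing along the stand's +y. About 0 at the start (hole y = +40 mm); the other holes are at +0.080, -0.080 and -0.160. Stops at -0.172 and +0.092. About 1.5 N of friction: it stays where it is left. With the pin home it has only 2 mm of play either way.
- plunger (a joint): How far (m) the spring plunger is pulled out, level, along the stand's -x: 0 = pin fully home in a hole (12 mm deep), over 0.012 = clear of the tube, 0.018 = stop. On the tube's face between holes it rests at 0.012. The spring pulls it in with 4 N at 0, 9 N at the stop. The 8 mm pin has a round nose and finds a hole that is up to 2 mm off.
- loop (a point): Centre of the opening of the steel stirrup handle on the plunger: a level rectangular loop of 9 mm round bar, 85 mm above the bench, its opening 37 mm along the pull (stand x) and 51 mm along the tube, free from above and below (under it only a screwdriver, below 40 mm). At the start it is at stand x = -87, y = +40 mm. The plunger's 22 mm thick housing begins 34 mm from it (stand +x), the sleeve 58 mm.
- crossbar (a point): Middle of the stirrup's outer crossbar, the one to pull on: a 9 mm round bar parallel to the tube, 48 mm of it straight, 23 mm from the loop's centre on the stand's -x side, 85 mm above the bench. Moves with plunger and sleeve.
- lens (a point): Centre of the round magnifier lens (82 mm across its black rim), 145 mm above the bench and 108 mm behind the tube axis (stand +x), at the sleeve's y. It rides with the sleeve, directly over the tray that belongs to the hole.
- board: The bare circuit board: flat dark green plate, 90 x 54 x 4 mm, with black chips, a metal connector, a white plug strip and little round capacitors up to 14 mm high. Lies in one of the three filled trays. Origin at the centre of its underside, 11 mm above the bench; x (length) parallel to the stand's x.
- remote: Slim black remote control with 18 round grey keys, 88 x 42 x 8 mm, in another tray. Origin at the centre of its underside.
- pocket_meter: Yellow pocket meter with a window and a round black dial, 100 x 52 x 28 mm, in another tray. Origin at the centre of its underside.
- screwdriver: Screwdriver, 170 mm long, lying in front of the stand 140 to 170 mm from the tube. Bystander.
- solder_reel: Reel of solder, 60 mm wide and 40 mm high, beside the stand's +y end. Bystander.
- flux_jar: Small jar with a white cap, 52 mm wide and 55 mm high, beside the stand's -y end. Bystander.
- pliers: Pliers with black grips, 160 mm long, lying on the robot's left. Bystander.
- screw_tin: Open steel tin, 90 x 70 x 22 mm, on the robot's right. Bystander.
Things that resemble listed ones, but are neither listed nor needed, are in the scene too. Leave any pink or yellow look-alike of the board alone.

How it is judged:
By the outcome, as a careful person would: the job done as asked, in the order asked, and still so for the second after the job is handed in, with the robot touching nothing.
It also fails if it takes over 35 s, if anything falls off the work surface, if the arm or the gripper's body presses on something with over 40 N, if the wrist force passes 120 N, or if a joint passes its speed limit or range.

## Working session

There is one attempt and no reset: what is moved stays moved. The work goes in short steps, Python scripts to look and compute and a shell command to move; the robot and the scene stay as the last step left them, time stands still between calls to the robot, and variables do not carry over. Pictures are saved under pics/ and viewed, at most 10 in all, crops included, and the job is handed in when it is done.

```bash
mkdir -p pics
cat > h.py <<'E'
import numpy as np, cv2
from plant import bot
def cam(n):
    p=bot.camera_params(n); f=210/np.tan(np.radians(p["fovy"])/2)
    return f,p["cx"],p["cy"],np.array(p["camera_from_world"])
def ray(c,u,v):
    f,cx,cy,T=c; R=T[:3,:3]; o=-R.T@T[:3,3]; d=R.T@np.array([(u-cx)/f,(v-cy)/f,1]); return o,d/np.linalg.norm(d)
def onz(c,u,v,z):
    o,d=ray(c,u,v); return o+d*(z-o[2])/d[2]
def proj(c,P):
    f,cx,cy,T=c; q=T[:3,:3]@np.array(P,float)+T[:3,3]; return np.array([f*q[0]/q[2]+cx,f*q[1]/q[2]+cy])
def tri(rays):
    A=np.zeros((3,3));b=np.zeros(3)
    for o,d in rays:
        M=np.eye(3)-np.outer(d,d);A+=M;b+=M@o
    return np.linalg.solve(A,b)
E
python3 - <<'E'
from h import *
for n in("top","side"):
    print(n,[np.round(x,2).tolist() for x in cam(n)]); im=bot.capture(n); cv2.imwrite(f"pics/{n}0.png",im)
a=cv2.imread("pics/top0.png");b=cv2.imread("pics/side0.png")
print(bot.get_obs())
E
```

```text
top [432.23, 274.56, 210.74, [[-0.03, -1.0, 0.0, 35.63], [-1.0, 0.03, -0.07, 597.78], [0.07, -0.01, -1.0, 1252.12], [0.0, 0.0, 0.0, 1.0]]]
side [462.19, 282.36, 216.34, [[1.0, -0.09, 0.02, -586.27], [-0.06, -0.75, -0.66, 131.21], [0.07, 0.66, -0.75, 1540.75], [0.0, 0.0, 0.0, 1.0]]]
{'time': 0.1, 'joint_positions': array([ 1.12397436e+00,  3.42678223e-01,  1.52494758e+00, -8.08932055e-06,
        1.27540369e+00, -1.46007414e-01]), 'dq': array([ 5.28598150e-04, -7.17310842e-05, -3.30071091e-03,  1.56286483e-04,
        5.37990212e-04, -1.14246383e-03]), 'tau': array([ 7.10300592e-04, -4.32012892e+01, -2.44696838e+01,  7.19089690e-02,
        5.26333472e-02, -3.37137294e-05]), 'tool_pos': array([155.38716097, 501.10815481, 243.0922738 ]), 'tcp_rot': array([-3.14016997e+00, -2.01391690e-04,  2.84078032e+00]), 'contact_force': array([-0.25892772,  1.06895489,  0.4128569 ]), 'moment': array([ 0.02397511, -0.04931783, -0.03046752]), 'finger_force': 0.0, 'grip_width': 91.96720204072176}
```

View pics/top0.png

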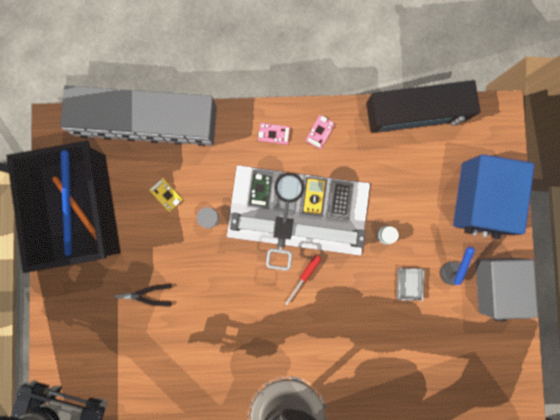

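View pics/side0.png

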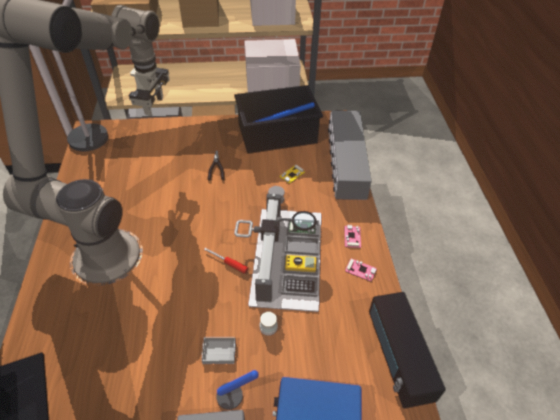

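Top: the green board is in the leftmost tray (261,188), the lens is at (289,187), the meter at (315,195) and the remote at (341,200). The parked stirrup is at (279,259). A second loop-like thing shows at (312,247). Other look-alikes are two pink boards at (275,133) and (320,130) and a yellow one at (166,195). Next I'll check a close crop.

Run:
```python
from h import *
a=cv2.imread("pics/top0.png")[155:315,215:385];b=cv2.imread("pics/side0.png")[175:325,195:345]
a=cv2.resize(a,(425,400),interpolation=cv2.INTER_CUBIC);b=cv2.resize(b,(375,375),interpolation=cv2.INTER_CUBIC)
o=np.zeros((400,800,3),np.uint8);o[:,:425]=a;o[:375,425:]=b;cv2.imwrite("pics/crop1.png",o)
```

```text
(no output)
```

View pics/crop1.png

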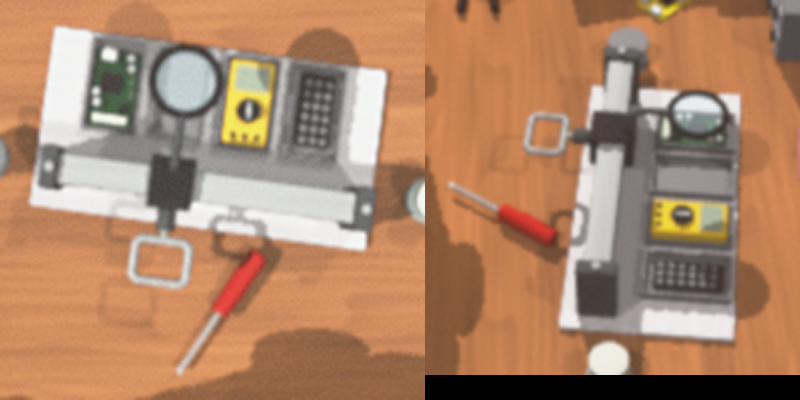

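The board is confirmed in the leftmost (+120) tray, so the sleeve goes to +0.080. The second "loop" at (312,247) is only a shadow; the real stirrup is at top (279,259) and side (244,229).

Run:
```python
from h import *
t=cam("top");s=cam("side")
T=lambda x,y:(215+x/2.5,155+y/2.5); S=lambda x,y:(195+(x-425)/2.5,175+y/2.5)
C=[onz(t,*T(*p),8)[:2] for p in [(55,28),(386,70),(367,249),(31,206)]]
print(np.round(C,1))
r=cv2.minAreaRect(np.array(C,np.float32));print(r)
yl=(C[0]+C[3]-C[1]-C[2])/2; ang=np.arctan2(-yl[0],yl[1]);ex=np.array([np.cos(ang),np.sin(ang)]);ey=np.array([-ex[1],ex[0]])
ctr=np.mean(C,0);O=ctr-62.5*ex;print("yaw",ang,"O",O,np.linalg.norm(yl))
# loop, two views
L=tri([ray(t,*T(160,261)),ray(s,*S(547,134))]);print("loop tri",L,"pred",O-87*ex+40*ey)
print("proj pred",proj(t,[*(O-87*ex+40*ey),85]),proj(s,[*(O-87*ex+40*ey),85]))
le=tri([ray(t,*T(186,80)),ray(s,*S(697,115))]);print("lens",le,O+108*ex+40*ey)
# bright bar pixels of stirrup in both views
for n,c,(x0,y0,x1,y1) in(("top",t,(262,244,296,275)),("side",s,(230,215,256,242))):
    im=cv2.imread(f"pics/{n}0.png")[y0:y1,x0:x1]; sat=cv2.cvtColor(im,cv2.COLOR_BGR2HSV)[...,1]; m=((sat<70)).astype(np.uint8)
    k,l,st,ce=cv2.connectedComponentsWithStats(m); i=1+np.argmax(st[1:,4]); p=np.argwhere(l==i)[:,::-1]+[x0,y0]
    print(n,st[i],cv2.minAreaRect(p.astype(np.float32)))
    print("pred loop corners",[np.round(proj(c,[*(O+(-87+a)*ex+(40+b)*ey),85]),1).tolist() for a,b in((-23,-30),(-23,30),(23,30),(23,-30))])
```

```text
[[ 736.2  126.5]
 [ 674.2 -267.6]
 [ 462.1 -235.7]
 [ 524.4  159.8]]
((599.1912231445312, -54.63031005859375), (400.4159240722656, 214.44683837890625), 81.04345703125)
yaw -0.1561673824516246 O [537.48118287 -44.5258342 ] 399.64699502187017
loop tri [459.99245844  10.17832391  86.96484271] pred [457.7612527    8.51879544]
proj pred [279.61378029 259.71850056] [242.79188593 229.41277933]
lens [652.30093201 -22.45435053 146.07271575] [650.38822691 -21.81021389]
top [  4   0  30  27 313] ((279.93670654296875, 255.7248992919922), (27.291807174682617, 27.225723266601562), 7.594643592834473)
pred loop corners [[289.3, 269.4], [267.8, 266.6], [269.9, 250.1], [291.4, 252.8]]
side [  5   5  21  17 150] ((245.0, 228.0), (16.0, 20.0), 90.0)
pred loop corners [[234.6, 236.1], [237.0, 222.1], [250.8, 222.9], [248.7, 237.0]]
```

Both views agree: stand yaw is −0.156, the loop is at about (459, 9, 86) and the crossbar at about (436, 13). I'll travel above the crossbar with the jaws 30 mm open.

```bash
python3 -m pendant '[[[0.47,-0.81,0],[0,0,-0.6],1],[[0.47,-0.81,0],[0,0,-0.6],1],[[0.47,-0.81,0],[0,0,-0.6],1],[[0.47,-0.81,0],[0,0,-0.6],1],[[0.47,-0.81,0],[0,0,-0.6],1],[[0.47,-0.81,0],[0,0,-0.6],1],[[0.47,-0.81,0],[0,0,-0.6],1],[[0.47,-0.81,0],[0,0,-0.6],1],[[0.47,-0.81,0],[0,0,-0.6],1],[[0.47,-0.81,0],[0,0,-0.6],1]]'
python3 -m pendant '[[[0.47,-0.81,0],[0,0,-0.6],0],[[0.47,-0.81,0],[0,0,-0.6],-0.35],[[0.47,-0.81,0],[0,0,-0.6],-0.35],[[0.47,-0.81,0],[0,0,-0.6],-0.35],[[0.47,-0.81,0],[0,0,-0.6],-0.35],[[0.47,-0.81,0],[0,0,-0.6],-0.35],[[0.47,-0.81,0],[0,0,-0.6],-0.35],[[0.47,-0.81,0],[0,0,-0.6],-0.35],[[0.4,-0.8,0],[0,0,-0.5],-0.35],[[0,0,0],[0,0,0],-0.35]]'
python3 - <<'E'
from h import *
o=bot.get_obs();c=cam("wrist");im=bot.capture("wrist");cv2.imwrite("pics/w1.png",im)
print(o["tool_pos"],o["tcp_rot"],o["grip_width"],o["joint_positions"])
np.save("w1T.npy",c[3]);print(c[:3])
ang=-0.156;ex=np.array([np.cos(ang),np.sin(ang)]);ey=np.array([-ex[1],ex[0]]);L=np.array([459,9.3])
print([np.round(proj(c,[*(L+a*ex+b*ey),86]),1).tolist() for a,b in((0,0),(-23,-25),(-23,25))])
E
```

```text
time: 0.93
tool_pos: [296.8, 257.1, 243.6]
tcp_rot: [-3.141, 0.0, 2.117]
contact_force: [0.4, 0.6, 0.4]
grip_width: 91.8
finger_force: 0.0
time: 1.77
tool_pos: [423.1, 36.7, 243.4]
tcp_rot: [3.141, 0.001, 1.479]
contact_force: [-0.1, 0.3, -0.0]
grip_width: 31.4
finger_force: 0.0
[423.11024617  36.72605521 243.43286464] [3.14081993e+00 1.39616912e-03 1.47852182e+00] 31.44410302056045 [-9.32871121e-02  1.57314773e-01  1.77671022e+00 -1.49322246e-03
  1.20679390e+00 -4.82070715e-04]
(np.float64(298.35082701994304), 276.3806784479531, 207.01011502436594)
[[313.4, 220.2], [289.6, 241.3], [293.3, 195.4]]
```

View pics/w1.png

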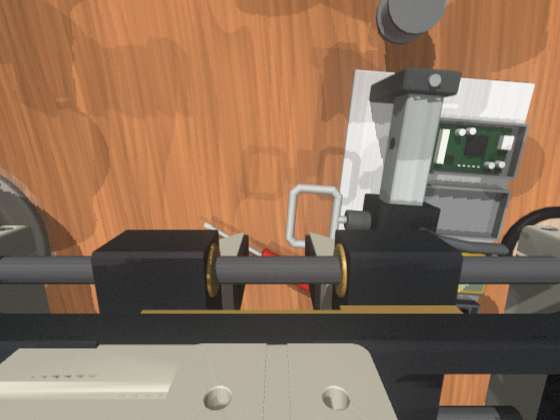

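The wrist view shows the crossbar from (294,190) to (290,242), with its middle at (291,216). That matches the prediction within about 2 px. I'll move over it to just above the bar.

```bash
python3 -m pendant '[[[0.23,-0.36,0],[0,0,-0.27],-0.35],[[0.23,-0.36,0],[0,0,-0.27],-0.35],[[0,0,-0.7],[0,0,0],-0.35],[[0,0,-0.7],[0,0,0],-0.35],[[0,0,-0.7],[0,0,0],-0.35],[[0,0,-0.7],[0,0,0],-0.35],[[0,0,-0.7],[0,0,0],-0.35],[[0,0,-0.7],[0,0,0],-0.35],[[0,0,0],[0,0,0],-0.35],[[0,0,0],[0,0,0],-0.35]]'
python3 - <<'E'
from h import *
for n in("top","side","wrist"): cv2.imwrite(f"pics/{n}2.png",bot.capture(n))
a=cv2.imread("pics/wrist2.png")[60:360,130:480];b=cv2.imread("pics/side2.png")[170:300,190:330]
o=np.zeros((400,780,3),np.uint8);o[:300,:350]=a;b=cv2.resize(b,(420,390),interpolation=cv2.INTER_CUBIC);o[:390,355:775]=b;cv2.imwrite("pics/crop2.png",o)
E
```

```text
time: 2.65
tool_pos: [434.9, 18.6, 117.4]
tcp_rot: [-3.14, 0.0, 1.42]
contact_force: [-0.2, -0.1, 0.7]
grip_width: 29.6
finger_force: 0.0
```

View pics/crop2.png

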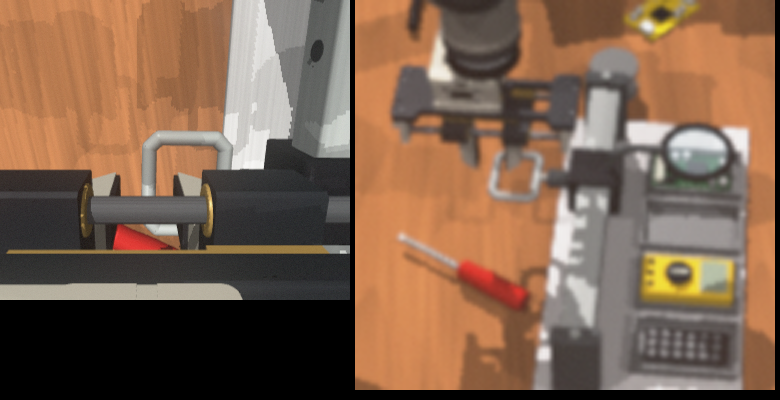

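The jaws straddle the left bar of the stirrup (bar at crop x≈150, fingers at 105 and 190). I'll lower and close.

```bash
python3 -m pendant '[[[0.05,-0.12,-0.25],[0,0,0],-0.35],[[0,0,-0.25],[0,0,0],-0.35],[[0,0,-0.25],[0,0,0],-0.35],[[0,0,-0.23],[0,0,0],-0.35],[[0,0,0],[0,0,0],-0.6],[[0,0,0],[0,0,0],-0.8],[[0,0,0],[0,0,0],-1],[[0,0,0],[0,0,0],-1],[[0,0,0],[0,0,0],-1],[[0,0,0],[0,0,0],-1]]'
```

```text
time: 3.63
tool_pos: [436.8, 14.8, 88.5]
tcp_rot: [3.141, -0.0, 1.42]
contact_force: [-0.1, -0.3, -0.5]
grip_width: 7.9
finger_force: 30.0
```

Gripped. I'll pull about 15 mm along −ex = (−0.988, +0.155).

```bash
python3 -m pendant '[[[-0.125,0.02,0],[0,0,0],-1],[[-0.125,0.02,0],[0,0,0],-1],[[-0.125,0.02,0],[0,0,0],-1],[[-0.125,0.02,0],[0,0,0],-1],[[0,0,0],[0,0,0],-1],[[0,0,0],[0,0,0],-1],[[0,0,0],[0,0,0],-1],[[0,0,0],[0,0,0],-1],[[0,0,0],[0,0,0],-1],[[0,0,0],[0,0,0],-1]]'
```

```text
time: 4.47
tool_pos: [423.6, 17.0, 88.8]
tcp_rot: [3.136, -0.0, 1.42]
contact_force: [8.0, -0.9, -6.8]
grip_width: 8.2
finger_force: 30.0
```

Pulled 13.4 mm, with 8 N matching the spring. I'll add 1.8 mm and then slide along ey = (0.155, 0.988).

```bash
python3 -m pendant '[[[-0.06,0.01,-0.01],[0,0,0],-1],[[0,0,0],[0,0,0],-1],[[0.026,0.165,0],[0,0,0],-1],[[0.041,0.263,0],[0,0,0],-1],[[0.041,0.263,0],[0,0,0],-1],[[0.041,0.263,0],[0,0,0],-1],[[0.041,0.263,0],[0,0,0],-1],[[0.026,0.165,0],[0,0,0],-1],[[0,0,0],[0,0,0],-1],[[0,0,0],[0,0,0],-1]]'
python3 - <<'E'
from h import *
for n in("top","side"): cv2.imwrite(f"pics/{n}3.png",bot.capture(n))
E
```

```text
time: 5.3
tool_pos: [428.8, 59.2, 88.7]
tcp_rot: [3.135, -0.001, 1.42]
contact_force: [8.5, 0.0, -5.4]
grip_width: 8.0
finger_force: 30.0
```

```bash
python3 -m pendant '[[[0.026,0.165,0],[0,0,0],-1],[[0.041,0.263,0],[0,0,0],-1],[[0.041,0.263,0],[0,0,0],-1],[[0.041,0.263,0],[0,0,0],-1],[[0.026,0.165,0],[0,0,0],-1],[[0.016,0.1,0],[0,0,0],-1],[[0,0,0],[0,0,0],-1],[[0,0,0],[0,0,0],-1],[[0,0,0],[0,0,0],-1],[[0,0,0],[0,0,0],-1]]'
python3 - <<'E'
from h import *
t=cam("top")
cv2.imwrite("pics/top4.png",bot.capture("top"));cv2.imwrite("pics/side4.png",bot.capture("side"))
p=bot.get_obs()["tool_pos"][:2]-[436.8,14.8]; a=-0.156;ex=np.array([np.cos(a),np.sin(a)]);ey=np.array([-ex[1],ex[0]])
print("pull",-p@ex,"slide",p@ey)
A,B=[cv2.imread(f"pics/top{k}.png") for k in (0,4)]
o=np.hstack([cv2.resize(x[155:285,215:345],(390,390),interpolation=cv2.INTER_CUBIC) for x in(A,B)]);cv2.imwrite("pics/crop4.png",o)
E
```

```text
time: 6.23
tool_pos: [434.4, 95.6, 88.7]
tcp_rot: [3.136, -0.001, 1.42]
contact_force: [8.8, 0.4, -4.8]
grip_width: 7.9
finger_force: 30.0
pull 14.87713513530307 slide 79.45233615727098
```

View pics/crop4.png

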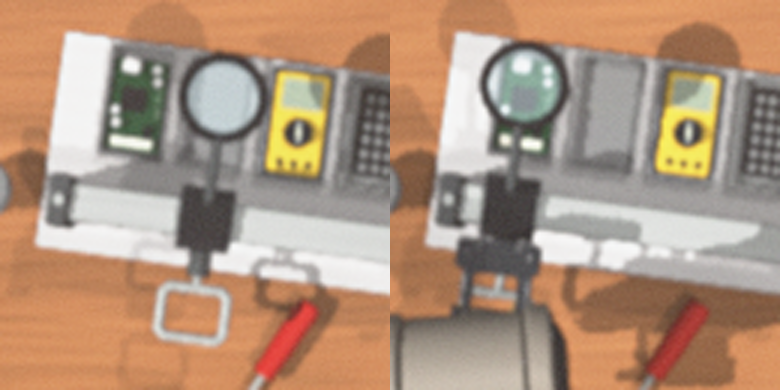

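The lens is over the board at crop (525,84), and the sleeve moved about 79 mm. I'll ease the plunger in to about 9 mm and check that it isn't resting on the tube's face.

```bash
python3 -m pendant '[[[0.003,0.016,0],[0,0,0],-1],[[0.05,-0.008,0],[0,0,0],-1],[[0.05,-0.008,0],[0,0,0],-1],[[0.05,-0.008,0],[0,0,0],-1],[[0.04,-0.006,0],[0,0,0],-1],[[0,0,0],[0,0,0],-1],[[0,0,0],[0,0,0],-1],[[0,0,0],[0,0,0],-1],[[0,0,0],[0,0,0],-1],[[0,0,0],[0,0,0],-1]]'
```

```text
time: 7.17
tool_pos: [439.6, 94.9, 88.6]
tcp_rot: [3.137, -0.001, 1.42]
contact_force: [6.6, -1.2, -2.7]
grip_width: 8.1
finger_force: 30.0
```

The force (6.6 N) matches the spring at 9.6 mm, so the pin is in the hole. I'll ease it on in and then open just enough to let go.

```bash
python3 -m pendant '[[[0.06,-0.0095,0],[0,0,0],-1],[[0.06,-0.0095,0],[0,0,0],-1],[[0.06,-0.0095,0],[0,0,0],-1],[[0.06,-0.0095,0],[0,0,0],-1],[[0.06,-0.0095,0],[0,0,0],-1],[[0,0,0],[0,0,0],-1],[[0,0,0],[0,0,0],-1],[[0,0,0],[0,0,0],-1],[[0,0,0],[0,0,0],-1],[[0,0,0],[0,0,0],-1]]'
python3 -m pendant '[[[0,0,0],[0,0,0],-0.7],[[0,0,0],[0,0,0],-0.5],[[0,0,0],[0,0,0],-0.4],[[0,0,0],[0,0,0],-0.4],[[0,0,0],[0,0,0],-0.4],[[0,0,0],[0,0,0],-0.4],[[0,0,0],[0,0,0],-0.4],[[0,0,0],[0,0,0],-0.4],[[0,0,0],[0,0,0],-0.4],[[0,0,0],[0,0,0],-0.4]]'
```

```text
time: 8.0
tool_pos: [447.2, 93.7, 88.4]
tcp_rot: [3.14, -0.0, 1.42]
contact_force: [4.6, -1.7, 2.5]
grip_width: 8.1
finger_force: 30.0
time: 8.83
tool_pos: [446.8, 93.7, 88.0]
tcp_rot: [-3.141, 0.0, 1.42]
contact_force: [-0.4, 0.2, -0.1]
grip_width: 27.6
finger_force: 0.0
```

```bash
python3 -m pendant '[[[0,0,0.2],[0,0,0],-0.4],[[0,0,0.4],[0,0,0],-0.4],[[0,0,0.6],[0,0,0],-0.4],[[0,0,0.8],[0,0,0],-0.4],[[0,0,0.9],[0,0,0],-0.4],[[0,0,0.9],[0,0,0],-0.4],[[0,0.5,0.7],[0,0,0],-0.4],[[0,0.8,0],[0,0,0],-0.4],[[0,0.8,0],[0,0,0],-0.4],[[0,0.5,0],[0,0,0],-0.4]]'
python3 -m pendant '[[[-0.2,0.8,0],[0,0,0],-0.4],[[-0.2,0.8,0],[0,0,0],-0.4],[[-0.2,0.8,0],[0,0,0],-0.4],[[-0.2,0.8,0],[0,0,0],-0.4],[[-0.2,0.8,0],[0,0,0],-0.4],[[-0.2,0.8,0],[0,0,0],-0.4],[[-0.2,0.8,0],[0,0,0],-0.4],[[0,0.5,0],[0,0,0],-0.4],[[0,0,0],[0,0,0],-0.4],[[0,0,0],[0,0,0],-0.4]]'
python3 - <<'E'
from h import *
for n in("top","side"): cv2.imwrite(f"pics/{n}5.png",bot.capture(n))
P=[("top",0,215,155),("top",5,215,155),("side",0,200,165),("side",5,200,165)]
cs=[cv2.resize(cv2.imread(f"pics/{n}{k}.png")[y:y+130,x:x+130],(390,290) if 0 else (299,299),interpolation=cv2.INTER_CUBIC) for n,k,x,y in P]
cv2.imwrite("pics/crop5.png",np.vstack([np.hstack(cs[:2]),np.hstack(cs[2:])]))
t,s=cam("top"),cam("side");a=-0.156;ex=np.array([np.cos(a),np.sin(a)]);ey=np.array([-ex[1],ex[0]])
L=np.array([460,10.2])+80*ey
for c in(t,s):print([np.round(proj(c,[*(L+i*ex+j*ey),86]),1).tolist() for i,j in((0,0),(-23,0))])
E
```

```text
time: 9.67
tool_pos: [446.8, 173.4, 224.1]
tcp_rot: [3.14, -0.001, 1.42]
contact_force: [-0.5, -0.4, 0.1]
grip_width: 27.5
finger_force: 0.0
time: 10.5
tool_pos: [404.5, 355.0, 223.1]
tcp_rot: [3.142, 0.0, 1.422]
contact_force: [0.1, -0.3, 0.4]
grip_width: 27.5
finger_force: 0.0
[[250.3, 255.3], [249.3, 263.6]]
[[246.3, 210.7], [239.6, 210.3]]
```

View pics/crop5.png

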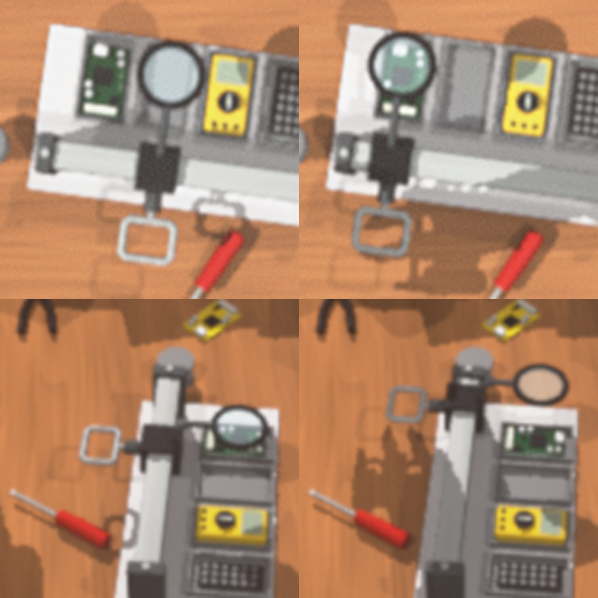

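The top crop shows the lens over the board, with the stirrup at (251,256) against (250.3,255.3) predicted for plunger = 0 at +80 mm. The side crop agrees: (247,210.7) against (246.3,210.7). The robot is clear and nothing else has moved.

```bash
python3 -c "
from plant import bot
print(bot.close_job())"
```

```text
the job is handed in; nothing more can be done
None
```

The magnifier is over the circuit board in the +120 mm tray, with the pin home in its hole as far as the cameras can show (within about 2 mm), the handle released, nothing else moved, and the job handed in at about 11 s on the clock.

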